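# Change over the glue press and start the drying timer

### The arm

A 6-joint arm with a two-finger parallel gripper is mounted at the origin on a cart in front of the work surface, level with it; the furniture and walls round the work are solid. World frame = base frame: x ahead of the robot, y to its left, z up, the work surface at z = 0. Lengths are in m, angles in degrees, forces in N, time in s.
With the tool pointing down it reaches from about 0.3 to 0.75 m from the base axis. Payload 8.5 kg.
Tool frame: the origin (TCP) lies at the centre of the arm's flange, where the gripper is bolted on; the fingertips stand 173 mm ahead of it and the grasp point (between the pads) lies env.pinch_z ahead of it (env.pinch_z is the distance from the TCP to the grasp point, in m); z points along the fingers, y is the line along which they close (so a half turn about z gives the same grasp; the last joint's range is limited). The gripper opens to 85 mm and grips with 20 to 120 N. Pads are 22 mm wide; open, the fingers measure 114 mm over their backs; the gripper's body (76 mm by 85 mm) begins 54 mm behind the grasp point. The pads swing forward as they close: fully open they stand 13 mm farther back than shut.
Start: joints at [-75.476, 21.807, 74.336, -0, 83.858, -12.336], TCP at [0.248, -0.491, 0.405] pointing down, gripper open.
Joint ranges: [-178.18, 178.18], [-50.72, 133.34], [12.68, 142.11], [-81.47, 261.47], [9.98, 163.14], [-165.26, 165.26]. Speed limits (degrees/s): [136.94, 136.94, 180, 180, 180, 180].

### API

Orientations are given as a 3x3 rotation matrix whose columns are the frame's x, y, z axes.
In Python, from rig import env, get_image, job, spotter gives the robot as it stands. The module is installed in compiled form; this text tells all that it offers.
- The arm moves only by the shell command python3 -m creep 'ROWS' [FORCE]. ROWS is text: rows parted by semicolons, each of 7 numbers parted by spaces: the turn, a rotation vector about the tool's x, y, z in units of 8 degrees (1.0 is 8 degrees), then the shift along the tool's x, y, z in units of 30 mm (1.0 is 30 mm), then the finger opening in mm, from 0 to 85.4. A call has 1 to 12 rows; each row is the pose to reach, as a shift and turn from the pose commanded when the call began, along the tool's axes at that moment; what a row does not reach only later rows make up. A row lasts 1/10 s, in which the tool goes at most 50 mm and 8.59 degrees, less where a joint would pass 70% of its speed; a pose out of reach is approached as far as the arm can. A call with a gripper value outside its range is refused whole. The fingers move at their own pace and stop on an object; FORCE is the grip in N (left out, the last holds). Time passes only in rows, so rows that repeat a pose let the fingers close. It gives the time, the measured TCP pose, the force, the opening and the grip force at its end, in the units of the state.
- env.observe(): the state, without advancing time (a new reading comes with each control period).
- get_image(name): name is "scene" or "top" or "wrist"; returns a dict with "image" (420x560x3 uint8, blue, green, red), "depth" (420x560 float32, m along the optical axis (not along the pixel's ray), 0 where there is no reading), "intrinsics" (3x3 intrinsics, pixels), "view" (4x4, takes a point from world to camera coordinates). Camera axes: x right, y up, looking along -z (the intrinsics and any distortion apply to the point x, -y, -z); pixel columns grow to the right and rows downward; lengths in m; the calibration is good to about 2 mm. A picture is of the moment at which its call begins.
- job.close_job(): hands the job in; it is judged then, once.
Trained networks look in a picture, given as the dict that the camera call returned (one of the last four; its "shot" number tells which), for a name from the list of things; names that differ only in an ending like _2 or _b are one class to them, and where a whole thing is asked for, a point or a joint stands for the part that bears it (a point fixed in the world has none). Each returns a list of dicts, best first, with "p" (0 to 1); they miss things now and then, are a little off and sometimes report something else, mostly with a low value. They report only what shows in the picture. A call takes as long as a camera call. They do not tell look-alikes from the thing itself.
- spotter.boxes_of(label, picture): "xy" ([column, row] in pixels, amid what is visible of it).
The state is a dict: "time_s": time; "q": joint angles; "qvel": joint speeds; "joint_efforts": joint torques, N m; "position": TCP position; "tool_rot": TCP orientation; "ft_force": force on the tool from outside, world axes, zero at the start; "wrist_torque": the same for the moment, N m; "grip_width": finger opening in m; "gripper_force": force on a finger pad.
Only numpy, scipy, OpenCV 4.12 (cv2) and the standard library are available. Lean on these libraries where they do the work, as an engineer would, in place of code of your own. Each camera call takes 0.05 s, during which the arm holds its last target. There are 200 camera calls.

### The job

The lantern base in the glue press has set: slide the press's jaw open and only then lift the base out, and put it and every other lantern base standing on the bench onto the drying plate, one lying flat in each bay. Clamp the lantern cap (the board with the slender peg) in the press in its place, lying flat in the V of the jaws with the sliding jaw pushed up tight. Once the plate is loaded and the cap is clamped, and not before, start the timer: turn the small inner knob clockwise until its pointer stands in line with the tab on the outer ring, leaving the ring as it is set. Leave the other things on the bench where they are.

Things in the scene. Friction and masses are not known exactly. Their poses are not given: they have to be found in the camera images.
- press: glue press, fixed to the bench: plywood bed 246 x 104 x 14 mm; one wooden jaw fixed at its far end (+x), one sliding along its x axis (opens to -x, the near end). V faces, 12 mm high above the bed, meet a 64 mm board 46 degrees either side of the x axis; a board laid well off that axis may jam. Other bars stand at most 20 mm above the bed. Origin on the underside below the seat; z up.
- press_seat (a point): the point on the top of the press's bed (14 mm above the bench) on which a clamped board's centre stands; axes as the press
- press_jaw (a joint): how far the sliding jaw stands from where it just meets a 64 mm board, in m: 0 = on the board, grows as it opens (towards the press's -x) to 0.045 at most, -0.010 if shut empty. A friction brake holds it anywhere; it takes about 6 N to slide it, either way.
- jaw_handle (a point): middle of the graspable part of the sliding jaw's handle, an upright round wooden post 22 mm across; its top is 62 mm and the plate it stands on 24 mm above the bench; it moves with the jaw and stands 92 mm from the seat when the jaw is at 0. This point is 44 mm above the bench.
- dryer: warm-air drying plate, fixed to the bench: grey housing 168 (x) x 268 (y) mm. Its left part (+y) is the drying tray with four square bays, its right part (-y) a white panel 40 mm above the bench with the timer dial. Origin at the centre of the underside, z up.
- tray_centre (a point): middle of the tray's floor, 24 mm above the bench, where the dividers cross; axes as the dryer. The four bays (76 mm square inside) lie at x = +-40, y = +-40 mm from it; dividers and rims are 4 mm thick and stand 10 mm above the floor.
- bay_1 (a point): centre of the near left bay's floor (24 mm above the bench)
- bay_2 (a point): centre of the near right bay's floor
- bay_3 (a point): centre of the far left bay's floor
- bay_4 (a point): centre of the far right bay's floor
- timer_knob (a joint): angle of the inner (timer) knob in rad: 0 = pointer towards the dryer's +x, grows as the knob turns clockwise seen from above, 0 to 4.75. It turns very easily (0.025 N m) and stays where it is left. At equal readings of timer_knob and preset_ring the pointer stands at the tab.
- knob_top (a point): centre of the top of the inner knob, 88 mm above the bench: a black fluted round knob 26 mm across that stands 36 mm tall above the outer ring, with a white line on top towards the pointer, on the common upright axis. A flat light-metal pointer, 5 mm wide, sticks out from its foot, over the ring, up to 56 mm above the bench: fingers that stay higher than 58 mm touch neither ring, tab nor pointer.
- knob_pointer (a point): tip of the inner knob's pointer, 28 mm from the axis; it turns with the inner knob
- preset_ring (a joint): angle of the outer (preset) ring in rad, counted as for the inner knob; it has been set and must stay. It turns even more easily (0.012 N m), so the lightest touch shifts it.
- ring_tab (a point): inner part of the small raised light-metal tab (6 mm wide) on the outer ring, 28 mm from the axis. The ring is a dark grey disc 68 mm across on the same axis, its top 52 mm, its tab's top 57 mm above the bench.
- base_1: lantern base: round light-wood board 64 mm across and 14 mm thick, glued up from two halves (dark glue line), with a turned round lamp socket 26 mm across standing 28 mm tall on its middle (top 42 mm above its underside, 18 mm hole in the top; a 32 mm collar round its foot is only 2 mm high). Weighs about 0.1 kg. Origin at the centre of its underside, z up. Best held by the socket from above. This one is clamped in the press at the start.
- base_2: lantern base: round light-wood board 64 mm across and 14 mm thick, glued up from two halves (dark glue line), with a turned round lamp socket 26 mm across standing 28 mm tall on its middle (top 42 mm above its underside, 18 mm hole in the top; a 32 mm collar round its foot is only 2 mm high). Weighs about 0.1 kg. Origin at the centre of its underside, z up. Best held by the socket from above. Stands on the bench at the start; may be absent (None).
- base_3: lantern base: round light-wood board 64 mm across and 14 mm thick, glued up from two halves (dark glue line), with a turned round lamp socket 26 mm across standing 28 mm tall on its middle (top 42 mm above its underside, 18 mm hole in the top; a 32 mm collar round its foot is only 2 mm high). Weighs about 0.1 kg. Origin at the centre of its underside, z up. Best held by the socket from above. Stands on the bench at the start; may be absent (None).
- base_4: lantern base: round light-wood board 64 mm across and 14 mm thick, glued up from two halves (dark glue line), with a turned round lamp socket 26 mm across standing 28 mm tall on its middle (top 42 mm above its underside, 18 mm hole in the top; a 32 mm collar round its foot is only 2 mm high). Weighs about 0.1 kg. Origin at the centre of its underside, z up. Best held by the socket from above. Stands on the bench at the start; may be absent (None).
- cap: lantern cap, the next part to be clamped: the same 64 mm round board, 14 mm thick, but with a slender round peg 16 mm across and 32 mm tall on its middle (top 46 mm above its underside). Weighs about 0.09 kg. Origin at the centre of its underside, z up. Stands on the bench at the start.
- spool_cream: bystander: wooden spool of cream thread, 38 mm across, 42 mm tall, standing; origin at the centre of its underside
- ink_white: bystander: small white jar, 42 mm across, 52 mm tall, standing; origin at the centre of its underside
- stapler: bystander: desk stapler, 34 x 142 x 44 mm; origin at the centre of its underside
There are look-alikes about, which are no part of the job. Leave any blue or pink look-alike of the cap alone. Leave any purple look-alike of the base_2 alone.

How it is judged (in metres and radians):
On the way, in this order (a step that is already met when the one before it is completed fails the run):
1. the press jaw is slid open by at least 12 mm (value of joint press_jaw above 0.012 m), for 0.1 s.
2. every base lies flat on the drying plate and the cap is clamped in the press (in any order), the timer knob not yet turned up (below 1.3 rad) (horizontal distance between cap and press_seat below 0.006 m and z of cap in the frame of press_seat below 0.004 m and angle between each of cap, base_1, base_2, base_3, base_4's own z axis and vertical below 0.1 rad and value of joint press_jaw below 0.0025 m and linear speed of each of cap, base_1, base_2, base_3, base_4 below 0.03 m/s and x of base_1 in the frame of tray_centre between -0.055 and 0.055 m and y of base_1 in the frame of tray_centre between -0.055 and 0.055 m and z of each of base_1, base_2, base_3, base_4 in the frame of tray_centre below 0.004 m and x of base_2 in the frame of tray_centre between -0.055 and 0.055 m and y of base_2 in the frame of tray_centre between -0.055 and 0.055 m and x of base_3 in the frame of tray_centre between -0.055 and 0.055 m and y of base_3 in the frame of tray_centre between -0.055 and 0.055 m and x of base_4 in the frame of tray_centre between -0.055 and 0.055 m and y of base_4 in the frame of tray_centre between -0.055 and 0.055 m and value of joint timer_knob below 1.3 rad), for 0.2 s.
3. then the inner knob is turned until its pointer stands at the ring's tab (horizontal distance between knob_pointer and ring_tab below 0.0048 m), for 0.2 s.
At the end, for the whole second after the job is handed in: All bases flat on the tray floor (to 4 mm, tilt under 0.1 rad), one per bay; cap flat on the press bed within 6 mm of the seat, jaw within 2.5 mm of the board; inner pointer tip within 4.8 mm (about 10 degrees) of the ring's tab; all at rest (horizontal distance between cap and press_seat below 0.006 m and z of cap in the frame of press_seat below 0.004 m and angle between each of cap, base_1, base_2, base_3, base_4's own z axis and vertical below 0.1 rad and value of joint press_jaw below 0.0025 m and linear speed of each of cap, base_1, base_2, base_3, base_4 below 0.03 m/s and x of base_1 in the frame of tray_centre between -0.055 and 0.055 m and y of base_1 in the frame of tray_centre between -0.055 and 0.055 m and z of each of base_1, base_2, base_3, base_4 in the frame of tray_centre below 0.004 m and x of base_2 in the frame of tray_centre between -0.055 and 0.055 m and y of base_2 in the frame of tray_centre between -0.055 and 0.055 m and x of base_3 in the frame of tray_centre between -0.055 and 0.055 m and y of base_3 in the frame of tray_centre between -0.055 and 0.055 m and x of base_4 in the frame of tray_centre between -0.055 and 0.055 m and y of base_4 in the frame of tray_centre between -0.055 and 0.055 m and horizontal distance between knob_pointer and ring_tab below 0.0048 m); the robot touches nothing.
It fails at once if the outer preset ring is turned (its tab shifted by more than 3 mm, about 6 degrees) (distance of ring_tab from where it was at the start of the episode above 0.003 m).
It fails at once if the finished base is pulled out of the press while its jaw is still shut on it (horizontal distance between base_1 and press_seat below 0.02 m and z of base_1 in the frame of press_seat above 0.008 m and value of joint press_jaw below 0.005 m).
It fails at once if a bystander (spool, white jar or stapler) is shifted by more than 5 cm or knocked over (distance of any of spool_cream, ink_white, stapler from where it was at the start of the episode above 0.05 m or angle between any of spool_cream, ink_white, stapler's own z axis and vertical above 0.7 rad).
Of base_2, base_3, base_4 only 1 to 3 are there at a start; the rules pass over those that are not, and their reading is None.
At some moment in a run one of base_2, base_3, base_4, cap may be knocked a few centimetres aside while the robot is not near it.
Once in a run the grip may slacken for a moment while it holds something.
It also fails if it takes over 210 s, if anything falls off the work surface, if the arm or the gripper's body presses on something with over 40 N, if the wrist force passes 120 N, or if a joint passes its speed limit or range.

## Working session

There is one attempt and no reset: what is moved stays moved. The work goes in short steps, Python scripts to look and compute and a shell command to move; the robot and the scene stay as the last step left them, time stands still between calls to the robot, and variables do not carry over. Pictures are saved under pics/ and viewed, at most 14 in all, crops included, and the job is handed in when it is done.

```bash
mkdir -p pics; ls; cat > h.py <<'E'
import numpy as np, cv2, sys
from rig import env, get_image, job, spotter
def ray(p,uv,):
    K=np.array(p["intrinsics"]);V=np.array(p["view"]);R=V[:3,:3];t=V[:3,3]
    d=np.array([(uv[0]-K[0,2])/K[0,0],-(uv[1]-K[1,2])/K[1,1],-1.])
    return -R.T@t, R.T@d
def atz(p,uv,z):
    c,d=ray(p,uv); return c+d*(z-c[2])/d[2]
def dep(p,uv):
    c,d=ray(p,uv); return c+d*float(p["depth"][int(round(uv[1])),int(round(uv[0]))])
def proj(p,X):
    K=np.array(p["intrinsics"]);V=np.array(p["view"]);x=V[:3,:3]@np.array(X)+V[:3,3]
    return np.array([K[0,2]+K[0,0]*x[0]/-x[2],K[1,2]+K[1,1]*x[1]/x[2]])
def cloud(p):
    K=np.array(p["intrinsics"]);V=np.array(p["view"]);h,w=p["depth"].shape
    u,v=np.meshgrid(np.arange(w),np.arange(h));D=p["depth"].astype(float)
    P=np.stack([(u-K[0,2])/K[0,0]*D,-(v-K[1,2])/K[1,1]*D,-D],-1)
    return (P-V[:3,3])@V[:3,:3]
def state():
    s=env.observe();return s
E
python3 - <<'E'
from h import *
np.set_printoptions(precision=3,suppress=True)
s=env.observe();print(s["time_s"],s["position"],s["tool_rot"],env.pinch_z,s["grip_width"])
for n in["top","scene"]:
    p=get_image(n);cv2.imwrite(f"pics/{n}0.png",p["image"])
    print(n,p["intrinsics"],p["view"], [k for k in p])
    for l in["press","jaw_handle","dryer","timer_knob","knob_pointer","ring_tab","base_1","cap","spool_cream","ink_white","stapler"]:
        print(l,[(np.round(b["xy"]).astype(int).tolist(),round(b["p"],2),dep(p,b["xy"]).round(3).tolist()) for b in spotter.boxes_of(l,p)[:7]])
E
```

```text
pics
0.0 [ 0.248 -0.491  0.404] [[ 0.892  0.452 -0.   ]
 [ 0.452 -0.892  0.001]
 [ 0.    -0.001 -1.   ]] 0.1547 0.08511424814592118
top [[418.938   0.    282.511]
 [  0.    418.938 207.725]
 [  0.      0.      1.   ]] [[ 0.007 -1.     0.016 -0.038]
 [ 0.982  0.01   0.187 -0.506]
 [-0.187  0.014  0.982 -1.139]
 [ 0.     0.     0.     1.   ]] ['image', 'depth', 'intrinsics', 'view', 'shot']
press [([198, 215], 0.87, [0.489, 0.21, 0.021]), ([197, 209], 0.37, [0.505, 0.211, 0.026])]
jaw_handle [([327, 250], 0.69, [0.389, -0.16, 0.042]), ([192, 210], 0.64, [0.501, 0.227, 0.026]), ([331, 170], 0.6, [0.625, -0.176, 0.021])]
dryer [([332, 171], 0.82, [0.62, -0.177, 0.037])]
timer_knob [([359, 171], 0.52, [0.605, -0.245, 0.088])]
knob_pointer [([327, 170], 0.73, [0.622, -0.162, 0.038])]
ring_tab [([357, 176], 0.6, [0.598, -0.246, 0.059])]
base_1 [([246, 237], 0.85, [0.425, 0.069, 0.037]), ([202, 190], 0.84, [0.555, 0.195, 0.046]), ([287, 239], 0.55, [0.419, -0.046, 0.043])]
cap [([320, 231], 0.9, [0.441, -0.138, 0.048]), ([245, 199], 0.8, [0.532, 0.073, 0.043]), ([360, 235], 0.71, [0.432, -0.
[... 845 characters left out ...]
230], 0.65, [0.593, -0.252, 0.068])]
ring_tab [([355, 232], 0.67, [0.602, -0.241, 0.051]), ([410, 274], 0.58, [0.521, -0.44, 0.036])]
base_1 [([226, 200], 0.63, [0.555, 0.195, 0.038]), ([233, 234], 0.59, [0.422, 0.065, 0.025]), ([262, 252], 0.56, [0.412, -0.045, 0.011])]
cap [([332, 276], 0.74, [0.425, -0.262, 0.014]), ([295, 257], 0.55, [0.437, -0.142, 0.019]), ([253, 222], 0.49, [0.522, 0.064, 0.02]), ([334, 232], 0.39, [0.606, -0.171, 0.022]), ([149, 208], 0.32, [0.389, 0.372, 0.026])]
spool_cream [([148, 206], 0.57, [0.392, 0.377, 0.033])]
ink_white [([410, 275], 0.59, [0.521, -0.439, 0.035]), ([332, 233], 0.46, [0.597, -0.172, 0.024])]
stapler [([278, 281], 0.7, [0.297, -0.177, 0.039])]
```

```bash
python3 - <<'E'
import cv2
a=cv2.imread("pics/top0.png")[120:290,90:460];cv2.imwrite("pics/topc.png",cv2.resize(a,None,fx=2.15,fy=2.15,interpolation=cv2.INTER_CUBIC))
E
```

```text
(no output)
```

View pics/topc.png

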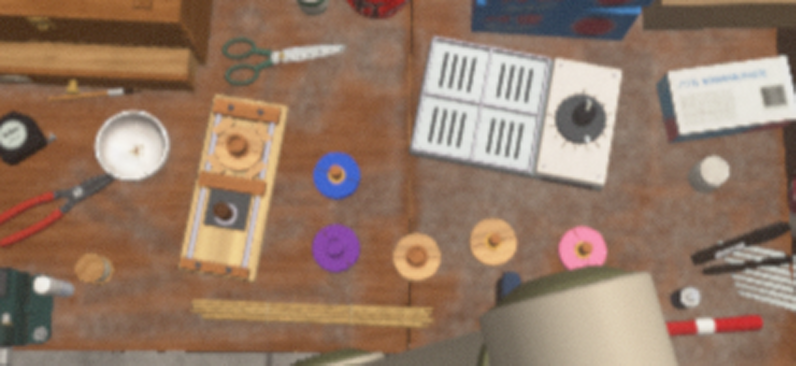

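View pics/scene0.png

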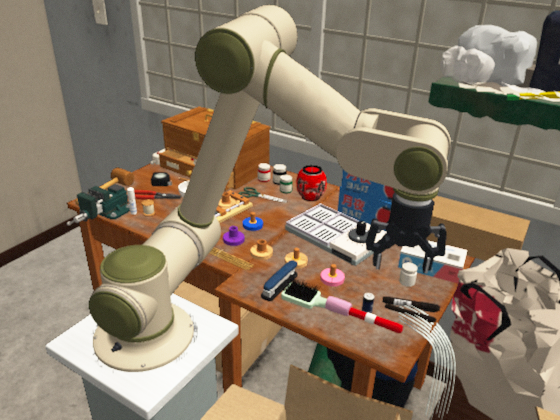

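```bash
cat >> h.py <<'E'
from scipy.spatial.transform import Rotation as Ro
np.set_printoptions(precision=4,suppress=True)
def go(p,yaw=None,tip=True):
    """print units to bring grasp point (tip) to p, tool down with its y (closing) axis at world angle yaw deg (mod 180)"""
    s=env.observe();R=np.array(s["tool_rot"]);x=np.array(s["position"])
    best=None
    y0=np.degrees(np.arctan2(R[1,1],R[0,1]))
    for a in ([y0] if yaw is None else [yaw,yaw+180]):
        a=np.radians(a);Y=np.array([np.cos(a),np.sin(a),0]);Z=np.array([0,0,-1.]);Rt=np.c_[np.cross(Y,Z),Y,Z]
        rv=Ro.from_matrix(R.T@Rt).as_rotvec(degrees=True)/8
        if best is None or np.linalg.norm(rv)<np.linalg.norm(best[0]): best=(rv,Rt)
    rv,Rt=best
    t=np.array(p,float)-(Rt[:,2]*env.pinch_z if tip else 0)
    print("turn",rv.round(3),"shift",(R.T@(t-x)/0.03).round(3),"|now grasp",(x+R[:,2]*env.pinch_z),"y",round(y0,1),"q1,q6",np.array(s["q"])[[0,5]].round(0),"t",round(s["time_s"],1),"w",round(s["grip_width"],4))
E
python3 - <<'E'
from h import *
p=get_image("wrist");V=np.array(p["view"]);s=env.observe();R=np.array(s["tool_rot"])
print("cam in tool",R.T@(-V[:3,:3].T@V[:3,3]-s["position"]),"cam axes(cols x,y,z) in tool\n",R.T@V[:3,:3].T,p["intrinsics"])
go([0.51,0.20,0.26],80)
go([0.60,-0.20,0.26],80)
E
```

```text
cam in tool [0.0756 0.0003 0.0308] cam axes(cols x,y,z) in tool
 [[ 0.0009  0.9557  0.2945]
 [ 1.     -0.0009 -0.0002]
 [ 0.0001  0.2945 -0.9557]] [[331.9963   0.     277.3072]
 [  0.     331.9963 212.2746]
 [  0.       0.       1.    ]]
turn [-0.    -0.     4.607] shift [ 18.178 -16.599  -0.332] |now grasp [ 0.2485 -0.4906  0.25  ] y -63.1 q1,q6 [-75. -12.] t 1.2 w 0.0857
turn [-0.    -0.     4.607] shift [14.83  -3.349 -0.332] |now grasp [ 0.2485 -0.4906  0.25  ] y -63.1 q1,q6 [-75. -12.] t 1.2 w 0.0857
```

```bash
R="0 0 4.6 13 -4.5 -0.5 50"; python3 -m creep '0 0 4.6 13 -4.5 -0.5 50; 0 0 4.6 13 -4.5 -0.5 50; 0 0 4.6 13 -4.5 -0.5 50; 0 0 4.6 13 -4.5 -0.5 50; 0 0 4.6 13 -4.5 -0.5 50; 0 0 4.6 13 -4.5 -0.5 50; 0 0 4.6 13 -4.5 -0.5 50; 0 0 4.6 13 -4.5 -0.5 50; 0 0 4.6 13 -4.5 -0.5 50; 0 0 4.6 13 -4.5 -0.5 50; 0 0 4.6 13 -4.5 -0.5 50; 0 0 4.6 13 -4.5 -0.5 50'
python3 - <<'E'
from h import *
p=get_image("wrist");cv2.imwrite("pics/w1.png",p["image"]);np.savez("w1.npz",**p)
for l in["dryer","timer_knob","knob_pointer","ring_tab","base_1","cap"]:
    print(l,[(np.round(b["xy"]).astype(int).tolist(),round(b["p"],2),dep(p,b["xy"]).round(3).tolist()) for b in spotter.boxes_of(l,p)[:7]])
go([0.51,0.20,0.26])
E
```

```text
time_s: 2.45
position: [0.5349, -0.1947, 0.4197]
tool_rot: [[0.985, -0.174, -0.0], [-0.174, -0.985, -0.0], [-0.0, 0.0, -1.0]]
ft_force: [1.3, -1.2, 0.2]
grip_width: 0.0498
gripper_force: 0.0
dryer [([240, 93], 0.74, [0.633, -0.173, 0.024]), ([495, 143], 0.51, [0.541, -0.417, 0.052])]
timer_knob [([330, 104], 0.72, [0.606, -0.254, 0.088]), ([241, 94], 0.18, [0.631, -0.174, 0.025])]
knob_pointer [([332, 104], 0.95, [0.606, -0.255, 0.087])]
ring_tab [([316, 100], 0.75, [0.612, -0.243, 0.076])]
base_1 [([88, 287], 0.96, [0.442, 0.06, 0.021]), ([166, 279], 0.62, [0.435, -0.036, 0.018])]
cap [([59, 214], 0.97, [0.538, 0.066, 0.015]), ([244, 255], 0.87, [0.451, -0.139, 0.021]), ([345, 246], 0.67, [0.441, -0.261, 0.02])]
turn [ 0.    -0.001  0.   ] shift [ -3.105 -12.802   0.169] |now grasp [ 0.5352 -0.1944  0.2651] y -100.0 q1,q6 [-32.  68.] t 2.8 w 0.0501
```

View pics/w1.png

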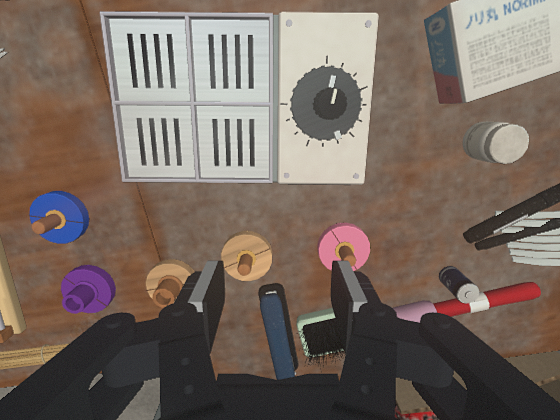

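```bash
python3 -m creep '0 0 0 -2.7 -10.5 0.15 50; 0 0 0 -2.7 -10.5 0.15 50; 0 0 0 -2.7 -10.5 0.15 50; 0 0 0 -2.7 -10.5 0.15 50; 0 0 0 -2.7 -10.5 0.15 50; 0 0 0 -2.7 -10.5 0.15 50; 0 0 0 -2.7 -10.5 0.15 50; 0 0 0 -2.7 -10.5 0.15 50; 0 0 0 -2.7 -10.5 0.15 50'
python3 - <<'E'
from h import *
p=get_image("wrist");cv2.imwrite("pics/w2.png",p["image"]);np.savez("w2.npz",**p)
for l in["press","jaw_handle","base_1","cap"]:
    print(l,[(np.round(b["xy"]).astype(int).tolist(),round(b["p"],2),dep(p,b["xy"]).round(3).tolist()) for b in spotter.boxes_of(l,p)[:7]])
P=cloud(p)
# press bounding rect
m=(P[...,2]>0.008)&(P[...,2]<0.07)&(P[...,0]>.38)&(P[...,0]<.70)&(P[...,1]>.12)&(P[...,1]<.3)
m=cv2.morphologyEx(m.astype(np.uint8),cv2.MORPH_OPEN,np.ones((3,3)))
n,L,st,_=cv2.connectedComponentsWithStats(m)
for i in range(1,n):
    if st[i,4]>300:
        q=P[L==i];print("comp",st[i],cv2.minAreaRect((q[:,:2]*1000).astype(np.float32)))
def blob(lo,hi,x0,x1,y0,y1,nm,P=P):
    k=(P[...,2]>lo)&(P[...,2]<hi)&(P[...,0]>x0)&(P[...,0]<x1)&(P[...,1]>y0)&(P[...,1]<y1)
    q=P[k];print(nm,len(q)); 
    if len(q)>5: print("  mean",q.mean(0),"circ",cv2.minEnclosingCircle((q[:,:2]*1000).astype(np.float32)))
blob(.056,.07,.38,.52,.15,.3,"handle top")
blob(.046,.062,.5,.62,.15,.27,"socket1 top")
d=dict(np.load("w1.npz"));D=cloud(d)
m=(D[...,2]>0.015)&(D[...,2]<0.046)&(D[...,0]>.5)&(D[...,0]<.76)&(D[...,1]>-.36)&(D[...,1]<-.02)
m=cv2.morphologyEx(m.astype(np.uint8),cv2.MORPH_OPEN,np.ones((3,3)))
n,L,st,_=cv2.connectedComponentsWithStats(m)
for i in range(1,n):
    if st[i,4]>800:
        q=D[L==i];print("dryer",st[i],cv2.minAreaRect((q[:,:2]*1000).astype(np.float32)))
blob(.082,.095,.5,.76,-.36,-.1,"knob",D)
print("cross",atz(d,(196,103),.034))
E
```

```text
time_s: 3.7
position: [0.51, 0.1302, 0.4152]
tool_rot: [[0.985, -0.172, 0.0], [-0.172, -0.985, -0.0], [0.0, 0.0, -1.0]]
ft_force: [-0.1, 0.3, -0.6]
grip_width: 0.0497
gripper_force: 0.0
press [([211, 185], 0.59, [0.52, 0.201, 0.031])]
jaw_handle [([204, 194], 0.98, [0.511, 0.212, 0.032])]
base_1 [([200, 144], 0.84, [0.566, 0.2, 0.041]), ([426, 224], 0.78, [0.433, -0.03, 0.025])]
cap [([326, 148], 0.93, [0.54, 0.075, 0.045]), ([515, 193], 0.9, [0.449, -0.134, 0.017]), ([205, 198], 0.74, [0.506, 0.213, 0.023])]
comp [  61    0   61   78 2802] ((674.3171997070312, 278.208984375), (30.620338439941406, 60.344383239746094), 73.4947509765625)
comp [  147    70   109   220 18939] ((516.762939453125, 211.99752807617188), (104.25850677490234, 245.5381622314453), 81.43557739257812)
handle top 334
  mean [0.4771 0.2172 0.0614] circ ((476.2564392089844, 217.7096710205078), 10.838451385498047)
socket1 top 397
  mean [0.5671 0.2039 0.0547] circ ((566.7366943359375, 204.2466278076172), 12.999907493591309)
dryer [  100    12   279   173 40233] ((621.0379638671875, -171.78102111816406), (263.5819091796875, 168.27259826660156), 79.68114471435547)
knob 771
  mean [ 0.6068 -0.2545  0.0881] circ ((606.7162475585938, -255.10792541503906), 13.736586570739746)
cross [ 0.6303 -0.1276  0.034 ]
```

View pics/w2.png

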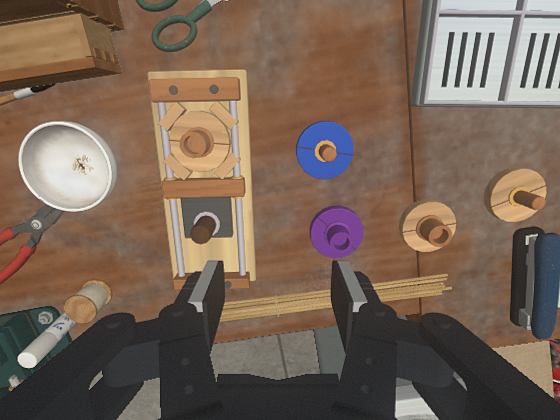

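```bash
python3 - <<'E'
from h import *
go([0.4765,0.2175,0.11],-98.56)
go([0.4765,0.2175,0.055],-98.56)
E
```

```text
turn [ 0.001  0.    -0.185] shift [-1.621 -2.703  5.017] |now grasp [0.5102 0.1292 0.2605] y -100.0 q1,q6 [  1. 101.] t 4.0 w 0.05
turn [ 0.001  0.    -0.185] shift [-1.621 -2.703  6.85 ] |now grasp [0.5102 0.1292 0.2605] y -100.0 q1,q6 [  1. 101.] t 4.0 w 0.05
```

```bash
python3 -m creep '0 0 -.18 -1.62 -2.7 2 45; 0 0 -.18 -1.62 -2.7 3 45; 0 0 -.18 -1.62 -2.7 4 45; 0 0 -.18 -1.62 -2.7 5 45; 0 0 -.18 -1.62 -2.7 5.6 45; 0 0 -.18 -1.62 -2.7 6.2 45; 0 0 -.18 -1.62 -2.7 6.5 45; 0 0 -.18 -1.62 -2.7 6.85 45; 0 0 -.18 -1.62 -2.7 6.85 45; 0 0 -.18 -1.62 -2.7 6.85 45'
python3 - <<'E'
from h import *
go([0.4765,0.2175,0.055],-98.56)
p=get_image("wrist");cv2.imwrite("pics/w3.png",p["image"][150:,100:460])
E
```

```text
time_s: 4.95
position: [0.4763, 0.2183, 0.2102]
tool_rot: [[0.989, -0.148, 0.001], [-0.148, -0.989, 0.0], [0.001, -0.0, -1.0]]
ft_force: [0.1, -0.3, 0.4]
grip_width: 0.045
gripper_force: 0.0
turn [-0.002 -0.005  0.005] shift [0.009 0.026 0.016] |now grasp [0.4765 0.2183 0.0555] y -98.5 q1,q6 [ 12. 110.] t 5.0 w 0.045
```

View pics/w3.png

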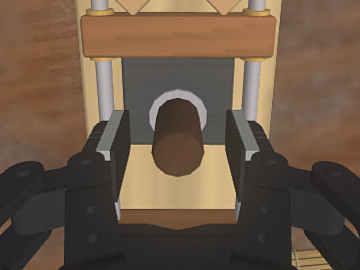

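The handle post stands centred between the fingers (crop 178,130). Grip it and slide the jaw open.

```bash
python3 -m creep '0 0 0 0 0 0 10; 0 0 0 0 0 0 10; 0 0 0 0 0 0 10; 0 0 0 0 0 0 10;0 0 0 0 0 0 10; 0 0 0 -.3 0 0 10; 0 0 0 -.6 0 0 10; 0 0 0 -.85 0 0 10; 0 0 0 -1.1 0 0 10; 0 0 0 -1.1 0 0 10; 0 0 0 -1.1 0 0 10' 50
python3 -m creep '0 0 0 0 0 0 45; 0 0 0 0 0 0 45; 0 0 0 0 0 0 45; 0 0 0 0 0 -1 45; 0 0 0 0 0 -2 45; 0 0 0 0 0 -3 45;0 0 0 0 0 -3 45' 50
python3 - <<'E'
from h import *
p=get_image("wrist");P=cloud(p)
def blob(lo,hi,x0,x1,y0,y1,nm):
    k=(P[...,2]>lo)&(P[...,2]<hi)&(P[...,0]>x0)&(P[...,0]<x1)&(P[...,1]>y0)&(P[...,1]<y1)
    q=P[k];print(nm,len(q),q.mean(0),"circ",cv2.minEnclosingCircle((q[:,:2]*1000).astype(np.float32)))
blob(.056,.07,.38,.52,.15,.3,"handle top")
blob(.050,.062,.53,.62,.15,.27,"socket1 top")
go([0.567,0.204,0.110],-98.56)
E
```

```text
time_s: 6.1
position: [0.4437, 0.2233, 0.2104]
tool_rot: [[0.989, -0.148, 0.001], [-0.148, -0.989, 0.0], [0.001, -0.0, -1.0]]
ft_force: [-0.4, -2.9, 8.1]
grip_width: 0.0201
gripper_force: 49.9
time_s: 6.8
position: [0.4439, 0.2235, 0.303]
tool_rot: [[0.989, -0.148, 0.006], [-0.148, -0.989, 0.002], [0.006, -0.003, -1.0]]
ft_force: [-0.8, 0.2, -1.5]
grip_width: 0.045
gripper_force: 0.0
handle top 769 [0.445  0.223  0.0615] circ ((443.9906311035156, 223.20269775390625), 10.742164611816406)
socket1 top 1056 [0.5672 0.2045 0.0556] circ ((566.9661254882812, 204.5501708984375), 13.162286758422852)
turn [-0.009 -0.021  0.008] shift [4.163 0.033 1.222] |now grasp [0.444  0.2235 0.1463] y -98.5 q1,q6 [ 13. 112.] t 6.8 w 0.0446
```

```bash
python3 -m creep '0 0 0 1.4 0 0 42; 0 0 0 2.8 0 0 42; 0 0 0 4.16 .03 .5 42; 0 0 0 4.16 .03 1.2 42; 0 0 0 4.16 .03 1.9 42; 0 0 0 4.16 .03 2.5 42; 0 0 0 4.16 .03 2.8 42; 0 0 0 4.16 .03 3.1 42; 0 0 0 4.16 .03 3.1 42; 0 0 0 4.16 .03 3.1 42'
python3 - <<'E'
from h import *
go([0.567,0.2045,0.053],-98.56)
E
```

```text
time_s: 7.85
position: [0.5669, 0.204, 0.2071]
tool_rot: [[0.989, -0.148, 0.001], [-0.148, -0.989, 0.0], [0.001, -0.0, -1.0]]
ft_force: [0.4, -0.7, 0.1]
grip_width: 0.0423
gripper_force: 0.0
turn [-0.001 -0.004  0.008] shift [ 0.002 -0.017 -0.021] |now grasp [0.5669 0.204  0.0524] y -98.5 q1,q6 [  9. 107.] t 7.8 w 0.0423
```

```bash
python3 -m creep '0 0 0 0 0 0 10; 0 0 0 0 0 0 10; 0 0 0 0 0 0 10; 0 0 0 0 0 0 10;0 0 0 0 0 0 10; 0 0 0 0 0 -.3 10; 0 0 0 0 0 -.8 10; 0 0 0 0 0 -1.5 10; 0 0 0 0 0 -2.2 10; 0 0 0 0 0 -2.9 10; 0 0 0 0 0 -2.9 10' 40
python3 - <<'E'
from h import *
d=dict(np.load("w1.npz"));D=cloud(d)
m=((D[...,2]>0.016)&(D[...,2]<0.029)&(D[...,0]>.5)&(D[...,0]<.76)&(D[...,1]>-.24)&(D[...,1]<-.02)).astype(np.uint8)
m=cv2.morphologyEx(m,cv2.MORPH_OPEN,np.ones((3,3)))
n,L,st,_=cv2.connectedComponentsWithStats(m)
C=[]
for i in range(1,n):
    if st[i,4]>800:
        q=D[L==i];r=cv2.minAreaRect((q[:,:2]*1000).astype(np.float32));C.append(r[0]);print(st[i],r,np.median(q[:,2]))
print(np.mean(C,0))
s=env.observe();print(s["grip_width"],s["gripper_force"],s["position"])
E
```

```text
time_s: 8.95
position: [0.567, 0.2039, 0.2967]
tool_rot: [[0.989, -0.148, 0.005], [-0.148, -0.989, 0.0], [0.005, -0.001, -1.0]]
ft_force: [0.0, -0.6, -0.7]
grip_width: 0.0243
gripper_force: 39.3
[273  15   6 168 819] ((615.1137084960938, -206.6719512939453), (4.933393478393555, 167.42308044433594), 79.82093811035156) 0.022139152229091207
[ 107   18   83   84 6233] ((678.0580444335938, -89.74333190917969), (74.8927230834961, 76.50997161865234), 79.75205993652344) 0.024301661098963315
[ 190   18   79   84 6297] ((663.4803466796875, -169.4065399169922), (75.912109375, 75.98096466064453), 79.69942474365234) 0.02423954291896361
[ 118  105   77   73 5080] ((598.8402099609375, -75.49871826171875), (74.81979370117188, 76.29435729980469), 79.60257720947266) 0.0242733760306933
[ 196  106   73   73 5148] ((584.1687622070312, -154.84573364257812), (75.55915069580078, 76.457275390625), 79.568603515625) 0.024216439007145353
[ 627.9322 -139.2333]
0.02429979457930832 39.31147277355194 [0.567  0.2039 0.2967]
```

```bash
python3 - <<'E'
from h import *
go([0.678,-0.0897,0.12],-100.3)
go([0.678,-0.0897,0.0640],-100.3)
E
```

```text
turn [-0.009 -0.037  0.225] shift [5.101 9.133 0.75 ] |now grasp [0.5679 0.204  0.142 ] y -98.5 q1,q6 [  9. 107.] t 8.9 w 0.0243
turn [-0.009 -0.037  0.225] shift [5.091 9.135 2.617] |now grasp [0.5679 0.204  0.142 ] y -98.5 q1,q6 [  9. 107.] t 8.9 w 0.0243
```

```bash
python3 -m creep '0 0 .1 .7 1.2 0 10; 0 0 .22 1.4 2.4 0 10; 0 0 .22 2.1 3.6 0 10; 0 0 .22 2.8 4.8 0 10; 0 0 .22 3.5 6 0 10; 0 0 .22 4.2 7.2 0 10; 0 0 .22 4.7 8.3 .3 10; 0 0 .22 5.1 9.13 .7 10; 0 0 .22 5.1 9.13 .7 10; 0 0 .22 5.1 9.13 .7 10'
python3 - <<'E'
from h import *
p=get_image("wrist");cv2.imwrite("pics/w4.png",p["image"])
go([0.678,-0.0897,0.0640],-100.3)
E
```

```text
time_s: 9.95
position: [0.6774, -0.09, 0.2714]
tool_rot: [[0.984, -0.179, -0.002], [-0.179, -0.984, 0.001], [-0.002, -0.0, -1.0]]
ft_force: [-0.1, 0.6, -0.6]
grip_width: 0.0244
gripper_force: 39.4
turn [-0.002  0.01   0.005] shift [0.025 0.016 1.779] |now grasp [ 0.6772 -0.089   0.1174] y -100.3 q1,q6 [-17.  83.] t 10.0 w 0.0247
```

View pics/w4.png

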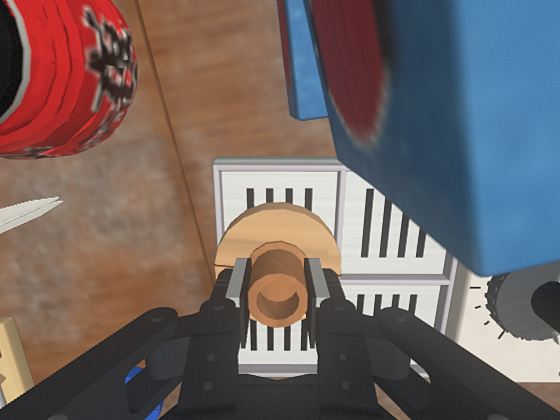

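Base_1 hangs over the far left bay (socket at 277,295), gripped by the socket; a blue box stands behind at right (400,150), clear. Lower and release.

```bash
python3 -m creep '0 0 0 .02 .01 .5 10; 0 0 0 .02 .01 1 10; 0 0 0 .02 .01 1.3 10; 0 0 0 .02 .01 1.55 10; 0 0 0 .02 .01 1.7 10; 0 0 0 .02 .01 1.8 10; 0 0 0 .02 .01 1.8 10; 0 0 0 .02 .01 1.8 10'
python3 -m creep '0 0 0 0 0 0 42; 0 0 0 0 0 0 42; 0 0 0 0 0 0 42; 0 0 0 0 0 -.5 42; 0 0 0 0 0 -1.2 42; 0 0 0 0 0 -2.2 42; 0 0 0 0 0 -3 42; 0 0 0 -1 0 -3.5 42'
python3 - <<'E'
from h import *
p=get_image("top");cv2.imwrite("pics/t5.png",p["image"]);P=cloud(p)
for l in["base_1","cap"]:
    print(l,[(np.round(b["xy"]).astype(int).tolist(),round(b["p"],2),dep(p,b["xy"]).round(3).tolist()) for b in spotter.boxes_of(l,p)[:7]])
w=get_image("wrist");Q=cloud(w)
def blob(P,lo,hi,c,r,nm):
    k=(P[...,2]>lo)&(P[...,2]<hi)&(np.hypot(P[...,0]-c[0],P[...,1]-c[1])<r)
    q=P[k];print(nm,len(q),q.mean(0) if len(q) else "","circ",cv2.minEnclosingCircle((q[:,:2]*1000).astype(np.float32)) if len(q)>3 else "")
blob(Q,.060,.072,(.678,-.09),.03,"b1")
blob(Q,.034,.042,(.678,-.09),.035,"b1 board")
for c,n in (((.425,-.04),"base"),((.441,-.138),"cap")): blob(P,.034,.055,c,.035,n)
go([0.425,-0.04,0.26],-90)
E
```

```text
time_s: 10.8
position: [0.6782, -0.09, 0.2191]
tool_rot: [[0.984, -0.178, 0.001], [-0.178, -0.984, -0.0], [0.001, 0.0, -1.0]]
ft_force: [-0.8, 0.3, -1.0]
grip_width: 0.0251
gripper_force: 28.5
time_s: 11.6
position: [0.6497, -0.0851, 0.3267]
tool_rot: [[0.984, -0.178, 0.006], [-0.178, -0.984, -0.002], [0.006, 0.001, -1.0]]
ft_force: [-0.5, -1.5, -0.5]
grip_width: 0.0419
gripper_force: 0.0
base_1 []
cap [([362, 237], 0.86, [0.426, -0.257, 0.045]), ([319, 232], 0.79, [0.439, -0.138, 0.041]), ([246, 197], 0.65, [0.433, 0.035, 0.526])]
b1 633 [ 0.6784 -0.0902  0.0656] circ ((678.0394897460938, -90.21350860595703), 13.05212116241455)
b1 board 3917 [ 0.6806 -0.0906  0.0382] circ ((678.1785888671875, -90.18870544433594), 31.85401153564453)
base 0  circ 
cap 27 [ 0.4429 -0.1395  0.0447] circ ((443.29193115234375, -139.62216186523438), 7.508012294769287)
turn [ 0.002 -0.013 -1.283] shift [-7.589 -0.133 -3.002] |now grasp [ 0.6488 -0.0846  0.1704] y -100.3 q1,q6 [-18.  82.] t 11.8 w 0.042
```

```bash
python3 -m creep '0 0 0 -1.5 0 -1 42; 0 0 0 -3 0 -1.5 42; 0 0 0 -4.5 0 -1.5 42; 0 0 0 -6 .5 -1.5 42; 0 0 0 -7.5 1.2 -1.5 42; 0 0 0 -8.3 1.2 -1.5 42; 0 0 0 -8.3 1.2 -1.5 42'
cat >> h.py <<'E'
def blob(P,lo,hi,c,r,nm):
    k=(P[...,2]>lo)&(P[...,2]<hi)&(np.hypot(P[...,0]-c[0],P[...,1]-c[1])<r)
    q=P[k];print(nm,len(q),q.mean(0) if len(q) else "","circ",cv2.minEnclosingCircle((q[:,:2]*1000).astype(np.float32)) if len(q)>3 else "")
E
python3 - <<'E'
from h import *
w=get_image("wrist");Q=cloud(w);cv2.imwrite("pics/w6.png",w["image"])
blob(Q,.039,.05,(.425,-.04),.04,"base top")
blob(Q,.011,.018,(.425,-.04),.05,"base board")
blob(Q,.042,.05,(.441,-.138),.04,"cap top")
go([0.425,-.04,.11])
E
```

```text
time_s: 12.5
position: [0.3956, -0.0756, 0.3689]
tool_rot: [[0.984, -0.179, -0.001], [-0.179, -0.984, 0.0], [-0.001, -0.0, -1.0]]
ft_force: [0.2, 0.3, -0.3]
grip_width: 0.0416
gripper_force: 0.0
base top 363 [ 0.4229 -0.0371  0.0419] circ ((422.72137451171875, -37.10403823852539), 13.026297569274902)
base board 2471 [ 0.4248 -0.0385  0.0142] circ ((422.8512268066406, -36.9303092956543), 31.912872314453125)
cap top 261 [ 0.4442 -0.139   0.0455] circ ((443.98468017578125, -139.30958557128906), 7.888386249542236)
turn [ 0.001 -0.004  0.   ] shift [ 0.699 -1.345  3.479] |now grasp [ 0.3972 -0.076   0.2144] y -100.3 q1,q6 [-28.  73.] t 12.6 w 0.042
```

View pics/w6.png

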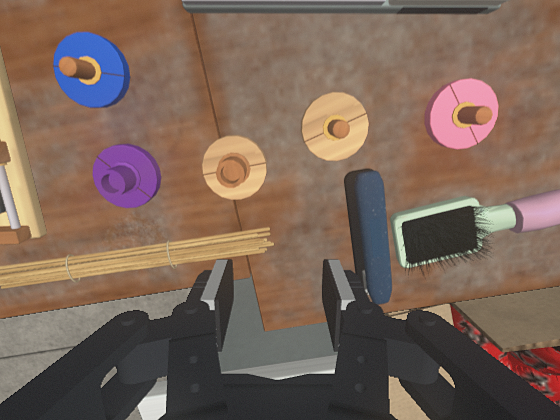

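Base_2 shows at (234,168) with the holed socket, cap at (336,127) with the slender peg; blue, purple and pink ones are look-alikes. Go to base_2.

```bash
python3 -m creep '0 0 0 .6 -1.43 1.5 42; 0 0 0 .61 -1.43 3 42; 0 0 0 .61 -1.43 4 42; 0 0 0 .61 -1.43 4.7 42; 0 0 0 .61 -1.43 5.2 42; 0 0 0 .61 -1.43 5.6 42; 0 0 0 .61 -1.43 5.9 42; 0 0 0 .61 -1.43 5.9 42; 0 0 0 .61 -1.43 5.9 42'
python3 - <<'E'
from h import *
go([0.4228,-.037,.037])
E
```

```text
time_s: 13.45
position: [0.4235, -0.0368, 0.1917]
tool_rot: [[0.984, -0.178, 0.0], [-0.178, -0.984, -0.0], [0.0, -0.0, -1.0]]
ft_force: [-0.6, -0.2, 0.5]
grip_width: 0.0415
gripper_force: 0.0
turn [-0.    -0.001 -0.   ] shift [-0.021  0.011 -0.   ] |now grasp [ 0.4235 -0.0368  0.037 ] y -100.2 q1,q6 [-21.  79.] t 13.4 w 0.0415
```

```bash
python3 -m creep '0 0 0 0 0 0 10; 0 0 0 0 0 0 10; 0 0 0 0 0 0 10; 0 0 0 0 0 0 10;0 0 0 0 0 0 10; 0 0 0 0 0 -.3 10; 0 0 0 0 0 -.8 10; 0 0 0 0 0 -1.5 10; 0 0 0 0 0 -2.2 10; 0 0 0 0 0 -2.9 10; 0 0 0 0 0 -2.9 10' 40
python3 - <<'E'
from h import *
go([0.5988,-0.0755,0.12],-100.3)
E
```

```text
time_s: 14.55
position: [0.4229, -0.0367, 0.2811]
tool_rot: [[0.984, -0.178, 0.004], [-0.178, -0.984, -0.002], [0.005, 0.001, -1.0]]
ft_force: [-0.7, -0.8, -2.0]
grip_width: 0.0253
gripper_force: 39.3
turn [ 0.006 -0.034  0.006] shift [5.997 0.229 0.241] |now grasp [ 0.4236 -0.037   0.1264] y -100.3 q1,q6 [-21.  79.] t 14.6 w 0.0253
```

```bash
python3 -m creep '0 0 0 .8 .05 0 10; 0 0 0 1.8 .1 0 10; 0 0 0 2.8 .1 0 10; 0 0 0 3.8 .15 0 10; 0 0 0 4.8 .2 0 10; 0 0 0 5.5 .22 .1 10; 0 0 0 6 .23 .2 10; 0 0 0 6 .23 .2 10; 0 0 0 6 .23 .2 10'
python3 - <<'E'
from h import *
go([0.5988,-0.0755,0.062],-100.3)
E
```

```text
time_s: 15.45
position: [0.5982, -0.0754, 0.2718]
tool_rot: [[0.984, -0.178, -0.002], [-0.178, -0.984, 0.001], [-0.002, -0.0, -1.0]]
ft_force: [-0.6, -0.0, -0.3]
grip_width: 0.0246
gripper_force: 39.4
turn [-0.002  0.015  0.005] shift [ 0.023 -0.     1.838] |now grasp [ 0.5979 -0.0753  0.1171] y -100.3 q1,q6 [-18.  82.] t 15.4 w 0.0246
```

```bash
python3 -m creep '0 0 0 .02 0 .5 10; 0 0 0 .02 0 1 10; 0 0 0 .02 0 1.35 10; 0 0 0 .02 0 1.6 10; 0 0 0 .02 0 1.75 10; 0 0 0 .02 0 1.85 10; 0 0 0 .02 0 1.85 10; 0 0 0 .02 0 1.85 10'
python3 -m creep '0 0 0 0 0 0 42; 0 0 0 0 0 0 42; 0 0 0 0 0 0 42; 0 0 0 0 0 -.5 42; 0 0 0 0 0 -1.2 42; 0 0 0 0 0 -2.2 42; 0 0 0 0 0 -3 42; 0 0 0 0 0 -4 42;0 0 0 -1.5 0 -5 42;0 0 0 -3 0 -5 42;0 0 0 -3 0 -5 42'
python3 - <<'E'
from h import *
w=get_image("wrist");Q=cloud(w);cv2.imwrite("pics/w7.png",w["image"])
blob(Q,.060,.072,(.5988,-.0755),.03,"b2")
blob(Q,.034,.042,(.5988,-.0755),.035,"b2 board")
blob(Q,.060,.072,(.678,-.09),.03,"b1")
blob(Q,.034,.042,(.678,-.09),.035,"b1 board")
blob(Q,.042,.05,(.444,-.139),.05,"cap top")
go([0.444,-.1393,.040])
E
```

```text
time_s: 16.25
position: [0.5994, -0.0757, 0.2176]
tool_rot: [[0.984, -0.178, 0.001], [-0.178, -0.984, -0.0], [0.001, 0.0, -1.0]]
ft_force: [0.1, -0.5, -1.7]
grip_width: 0.0246
gripper_force: 39.4
time_s: 17.35
position: [0.5061, -0.058, 0.3674]
tool_rot: [[0.984, -0.178, -0.004], [-0.178, -0.984, 0.001], [-0.004, -0.001, -1.0]]
ft_force: [-0.2, 0.1, -0.8]
grip_width: 0.0422
gripper_force: 0.0
b2 520 [ 0.5993 -0.0757  0.0659] circ ((598.856201171875, -75.70204162597656), 12.901341438293457)
b2 board 3769 [ 0.5993 -0.0757  0.0382] circ ((598.942138671875, -75.63734436035156), 31.87149429321289)
b1 0  circ 
b1 board 1005 [ 0.6546 -0.0857  0.0379] circ ((660.3245849609375, -86.66593170166016), 26.04887580871582)
cap top 203 [ 0.445  -0.139   0.0453] circ ((444.31396484375, -139.3168182373047), 7.764371871948242)
turn [-0.001  0.003  0.   ] shift [-1.64   3.021  5.773] |now grasp [ 0.5086 -0.0589  0.2132] y -100.3 q1,q6 [-20.  80.] t 17.4 w 0.0419
```

View pics/w7.png

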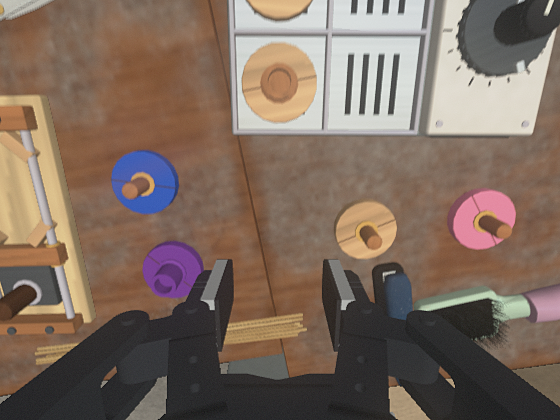

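Both bases sit in the left bays (near one at 279,82). Cap at (366,230); stapler close by at (392,280) but clear of the fingers.

```bash
python3 -m creep '0 0 0 -.8 1.5 1 32; 0 0 0 -1.64 3.02 2 32; 0 0 0 -1.64 3.02 3 32; 0 0 0 -1.64 3.02 4 32; 0 0 0 -1.64 3.02 4.7 32; 0 0 0 -1.64 3.02 5.2 32; 0 0 0 -1.64 3.02 5.5 32; 0 0 0 -1.64 3.02 5.75 32; 0 0 0 -1.64 3.02 5.75 32; 0 0 0 -1.64 3.02 5.75 32'
python3 - <<'E'
from h import *
go([0.444,-.1393,.040])
E
```

```text
time_s: 18.4
position: [0.4465, -0.1401, 0.1951]
tool_rot: [[0.984, -0.178, 0.001], [-0.178, -0.984, -0.0], [0.001, 0.0, -1.0]]
ft_force: [-0.5, 0.4, 0.4]
grip_width: 0.032
gripper_force: 0.0
turn [ 0.002 -0.006  0.   ] shift [-0.088 -0.013  0.013] |now grasp [ 0.4467 -0.1402  0.0404] y -100.3 q1,q6 [-32.  68.] t 18.4 w 0.032
```

```bash
python3 -m creep '0 0 0 -.09 0 0 32; 0 0 0 -.09 0 0 32; 0 0 0 -.09 0 0 3; 0 0 0 -.09 0 0 3; 0 0 0 -.09 0 0 3;0 0 0 -.09 0 0 3; 0 0 0 -.09 0 0 3;0 0 0 -.09 0 -.3 3; 0 0 0 -.09 0 -.8 3; 0 0 0 -.09 0 -1.6 3; 0 0 0 -.09 0 -2.6 3; 0 0 0 -.09 0 -2.6 3' 40
python3 - <<'E'
from h import *
go([0.5665,0.2042,0.125],-98.56)
E
```

```text
time_s: 19.6
position: [0.444, -0.1397, 0.2761]
tool_rot: [[0.984, -0.178, 0.006], [-0.178, -0.984, -0.004], [0.006, 0.002, -1.0]]
ft_force: [-0.2, -0.5, -0.9]
grip_width: 0.0147
gripper_force: 39.0
turn [ 0.018 -0.045 -0.211] shift [  1.979 -12.007  -0.137] |now grasp [ 0.4449 -0.1403  0.1214] y -100.2 q1,q6 [-32.  68.] t 19.6 w 0.0147
```

```bash
python3 -m creep '0 0 -.1 .2 -1 0 3; 0 0 -.21 .4 -2.3 0 3; 0 0 -.21 .6 -3.6 0 3; 0 0 -.21 .8 -4.9 0 3; 0 0 -.21 1 -6.2 0 3; 0 0 -.21 1.2 -7.5 0 3; 0 0 -.21 1.5 -8.8 0 3; 0 0 -.21 1.7 -10 0 3; 0 0 -.21 1.9 -11.2 0 3; 0 0 -.21 1.97 -12 0 3; 0 0 -.21 1.97 -12 0 3; 0 0 -.21 1.97 -12 0 3'
python3 - <<'E'
from h import *
w=get_image("wrist");cv2.imwrite("pics/w8.png",w["image"])
go([0.5655,0.2045,0.055],-98.56)
E
```

```text
time_s: 20.8
position: [0.5656, 0.2042, 0.272]
tool_rot: [[0.989, -0.148, -0.001], [-0.148, -0.989, -0.0], [-0.001, 0.001, -1.0]]
ft_force: [0.1, -0.6, -0.8]
grip_width: 0.0144
gripper_force: 39.2
turn [ 0.004  0.008 -0.004] shift [-0.005 -0.031  2.085] |now grasp [0.5654 0.2035 0.1175] y -98.6 q1,q6 [  9. 107.] t 20.9 w 0.0145
```

View pics/w8.png

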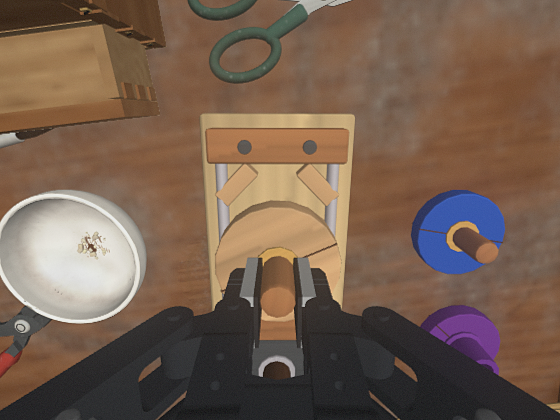

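The cap hangs over the V of the open press (peg at 279,285), well centred between the jaw bars. Lower it.

```bash
python3 -m creep '0 0 0 0 -.03 .5 3; 0 0 0 0 -.03 1 3; 0 0 0 0 -.03 1.4 3; 0 0 0 0 -.03 1.7 3; 0 0 0 0 -.03 1.9 3; 0 0 0 0 -.03 2 3; 0 0 0 0 -.03 2.1 3; 0 0 0 0 -.03 2.1 3; 0 0 0 0 -.03 2.1 3'
python3 -m creep '0 0 0 0 0 0 32; 0 0 0 0 0 0 32; 0 0 0 0 0 0 32; 0 0 0 0 0 -.5 32; 0 0 0 0 0 -1.2 32; 0 0 0 0 0 -2.2 45; 0 0 0 -1 0 -3 45; 0 0 0 -2 0 -3.5 45;0 0 0 -3 0 -3.5 45;0 0 0 -3 0 -3.5 45'
python3 - <<'E'
from h import *
w=get_image("wrist");Q=cloud(w);cv2.imwrite("pics/w9.png",w["image"])
blob(Q,.054,.065,(.5665,.2045),.03,"cap top (z .060)")
blob(Q,.0265,.031,(.5665,.2045),.033,"cap board (z .028)")
blob(Q,.056,.07,(.444,.223),.03,"handle top")
go([.444,.2232,.055])
E
```

```text
time_s: 21.75
position: [0.566, 0.2051, 0.21]
tool_rot: [[0.989, -0.149, 0.001], [-0.149, -0.989, 0.0], [0.001, -0.0, -1.0]]
ft_force: [0.1, -0.3, -0.7]
grip_width: 0.0148
gripper_force: 39.2
time_s: 22.75
position: [0.4742, 0.2191, 0.3155]
tool_rot: [[0.989, -0.148, -0.001], [-0.148, -0.989, 0.0], [-0.001, -0.0, -1.0]]
ft_force: [-0.3, -0.8, 0.8]
grip_width: 0.0447
gripper_force: 0.0
cap top (z .060) 504 [0.5662 0.205  0.0596] circ ((566.33447265625, 204.92156982421875), 7.95705509185791)
cap board (z .028) 5742 [0.5671 0.2049 0.0282] circ ((566.8251342773438, 204.3327178955078), 32.6711540222168)
handle top 649 [0.4452 0.2229 0.0614] circ ((444.0996398925781, 222.80812072753906), 11.022378921508789)
turn [-0.002 -0.004 -0.   ] shift [-1.076  0.013  3.522] |now grasp [0.476  0.2188 0.1607] y -98.5 q1,q6 [ 12. 110.] t 22.8 w 0.0447
```

```bash
python3 -m creep '0 0 0 -1.05 0 1 45; 0 0 0 -1.05 0.01 2 45; 0 0 0 -1.05 .01 2.6 45; 0 0 0 -1.05 .01 3 45; 0 0 0 -1.05 .01 3.3 45; 0 0 0 -1.05 .01 3.52 45; 0 0 0 -1.05 .01 3.52 45;0 0 0 -1.05 .01 3.52 45'
python3 -m creep '0 0 0 0 0 0 10; 0 0 0 0 0 0 10; 0 0 0 0 0 0 10; 0 0 0 0 0 0 10;0 0 0 .2 0 0 10; 0 0 0 .4 0 0 10; 0 0 0 .6 0 0 10; 0 0 0 .8 0 0 10; 0 0 0 .95 0 0 10; 0 0 0 1.05 0 0 10;0 0 0 1.05 0 0 10; 0 0 0 1.05 0 0 10' 50
```

```text
time_s: 23.6
position: [0.4461, 0.2229, 0.2094]
tool_rot: [[0.989, -0.149, 0.001], [-0.149, -0.989, 0.0], [0.001, -0.0, -1.0]]
ft_force: [-0.2, 0.5, 0.8]
grip_width: 0.045
gripper_force: 0.0
time_s: 24.8
position: [0.4767, 0.2183, 0.2098]
tool_rot: [[0.989, -0.149, -0.0], [-0.149, -0.989, 0.0], [-0.0, -0.0, -1.0]]
ft_force: [-2.6, 0.1, 6.6]
grip_width: 0.0209
gripper_force: 49.1
```

```bash
python3 -m creep '0 0 0 .04 0 0 10; 0 0 0 .08 0 0 10; 0 0 0 .11 0 0 10; 0 0 0 .11 0 0 10;  0 0 0 .11 0 0 10' 50; python3 - <<'E'
from h import *
w=get_image("wrist");Q=cloud(w);cv2.imwrite("pics/w10.png",w["image"])
blob(Q,.054,.065,(.5665,.2045),.03,"cap top (z .060)")
E
```

```text
time_s: 25.3
position: [0.4791, 0.2179, 0.2097]
tool_rot: [[0.989, -0.149, -0.003], [-0.149, -0.989, 0.0], [-0.003, 0.0, -1.0]]
ft_force: [-8.2, 1.1, 11.4]
grip_width: 0.0203
gripper_force: 49.4
cap top (z .060) 1820 [0.5668 0.2045 0.0596] circ ((567.0359497070312, 204.43209838867188), 7.929140567779541)
```

View pics/w10.png

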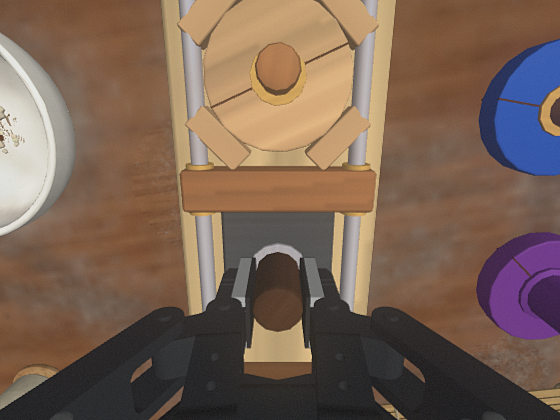

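The jaw's V blocks touch the cap's board (at 218,138 and 338,138), cap at the seat. Nudge a little tighter, then release and verify.

```bash
python3 -m creep '0 0 0 .04 0 0 10; 0 0 0 .05 0 0 10; 0 0 0 .05 0 0 10;0 0 0 .05 0 0 10' 50;  python3 -m creep '0 0 0 0 0 0 45; 0 0 0 0 0 0 45; 0 0 0 0 0 0 45; 0 0 0 0 0 -1 45; 0 0 0 0 0 -2 45; 0 0 0 0 0 -3 45; 0 0 0 0 0 -4 45;0 0 0 0 0 -4 45' 
python3 - <<'E'
from h import *
w=get_image("wrist");Q=cloud(w);cv2.imwrite("pics/w11.png",w["image"])
blob(Q,.054,.065,(.5665,.2045),.03,"cap top (z .060)")
blob(Q,.0265,.031,(.5665,.2045),.033,"cap board (z .028)")
blob(Q,.056,.07,(.477,.218),.03,"handle top")
go([0.6,-0.22,0.22],-100)
E
```

```text
time_s: 25.75
position: [0.4797, 0.2179, 0.2097]
tool_rot: [[0.989, -0.149, -0.006], [-0.149, -0.989, 0.0], [-0.006, 0.001, -1.0]]
ft_force: [-14.4, 2.3, 15.4]
grip_width: 0.0205
gripper_force: 49.8
time_s: 26.55
position: [0.4822, 0.2175, 0.3328]
tool_rot: [[0.989, -0.149, 0.007], [-0.149, -0.989, 0.001], [0.007, -0.003, -1.0]]
ft_force: [0.3, 0.9, -0.5]
grip_width: 0.045
gripper_force: 0.0
cap top (z .060) 412 [0.567  0.2045 0.0596] circ ((567.0307006835938, 204.38430786132812), 7.836066246032715)
cap board (z .028) 4874 [0.5678 0.2043 0.0282] circ ((566.09619140625, 204.1613311767578), 32.841426849365234)
handle top 605 [0.4774 0.218  0.0615] circ ((476.68402099609375, 217.91964721679688), 10.846412658691406)
turn [-0.01  -0.026  0.177] shift [ 6.075 13.828 -1.466] |now grasp [0.4825 0.2175 0.1759] y -98.6 q1,q6 [ 11. 110.] t 26.6 w 0.0454
```

```bash
python3 -m creep '0 0 .17 .5 1.4 0 45; 0 0 .17 1 2.9 0 45; 0 0 .17 1.4 4.4 0 45; 0 0 .17 1.8 5.9 0 45; 0 0 .17 2.2 7.4 -.3 45; 0 0 .17 2.6 8.9 -.6 45; 0 0 .17 3 10.4 -1 45; 0 0 .17 3.4 11.9 -1 45; 0 0 .17 3.6 13.4 -1 45; 0 0 .17 3.8 14.8 -1 45; 0 0 .17 3.8 14.8 -1 45; 0 0 .17 3.8 14.8 -1 45'
python3 - <<'E'
from h import *
t=get_image("top");cv2.imwrite("pics/t12.png",cv2.resize(t["image"][120:290,90:460],None,fx=1.6,fy=1.6))
w=get_image("wrist");Q=cloud(w)
blob(Q,.082,.095,(.607,-.255),.04,"knob")
u=proj(w,(.6067,-.255,.052)).astype(int);print(u)
c=w["image"][max(0,u[1]-70):u[1]+70,u[0]-70:u[0]+70];c=cv2.resize(c,None,fx=4,fy=4,interpolation=cv2.INTER_CUBIC)
cv2.imwrite("pics/w12.png",c);np.savez("w12.npz",**w)
for n,p in(("b1",(.678,-.09)),("b2",(.5988,-.0755))): blob(Q,.060,.072,p,.03,n);blob(Q,.034,.042,p,.035,n+" board")
go([.532,-.242,.2])
E
```

```text
time_s: 27.8
position: [0.528, -0.2394, 0.3575]
tool_rot: [[0.985, -0.174, -0.002], [-0.174, -0.985, 0.002], [-0.002, -0.001, -1.0]]
ft_force: [-0.0, -0.2, -0.6]
grip_width: 0.0452
gripper_force: 0.0
knob 1200 [ 0.6068 -0.255   0.0882] circ ((606.6360473632812, -255.09718322753906), 13.631113052368164)
[281 103]
b1 957 [ 0.6777 -0.0909  0.065 ] circ ((678.1085205078125, -89.6426010131836), 14.036216735839844)
b1 board 3883 [ 0.6761 -0.0967  0.0382] circ ((677.81640625, -90.15918731689453), 32.42491912841797)
b2 722 [ 0.5991 -0.0766  0.0649] circ ((598.1641235351562, -76.00706481933594), 13.77330207824707)
b2 board 3014 [ 0.5999 -0.0828  0.0382] circ ((598.971435546875, -75.90873718261719), 32.27705001831055)
turn [-0.007  0.01   0.   ] shift [0.148 0.117 0.121] |now grasp [ 0.528  -0.2376  0.2036] y -99.9 q1,q6 [-36.  64.] t 27.9 w 0.0453
```

View pics/w12.png

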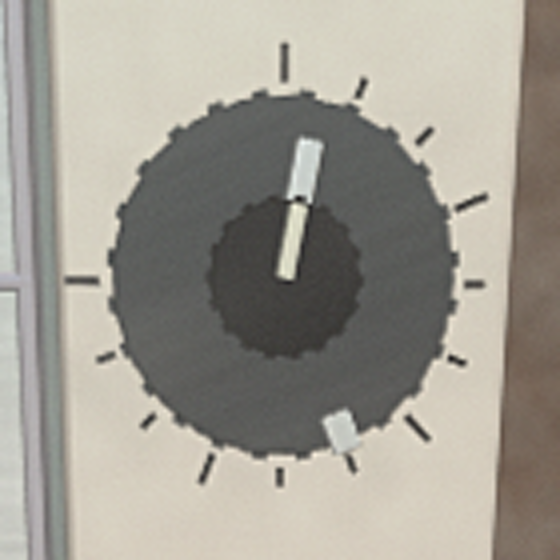

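View pics/t12.png

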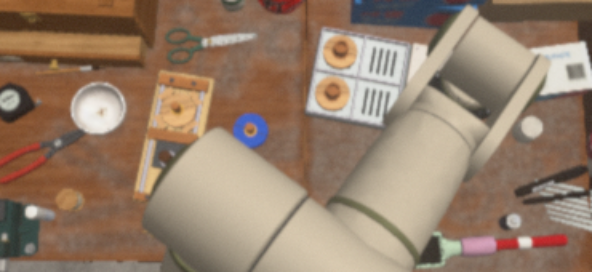

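Pointer tip at crop (312,140), nearly "up"; tab at (342,430), lower right. Work out the angle.

```bash
python3 - <<'E'
from h import *
w=dict(np.load("w12.npz"))
f=lambda x,y:(211+x/4-.375,33+y/4-.375)
c=np.array([.6067,-.2551])
for n,uv,z in(("tip",(312,143),.056),("line",(292,240),.088),("tab",(337,417),.057),("tab2",(342,432),.057)):
    p=atz(w,f(*uv),z)[:2]-c;print(n,p,np.hypot(*p),"cw from x",np.degrees(np.arctan2(-p[1],p[0])))
# segmentation of bright pixels on disc
Q=np.array([[atz(w,(u,v),.0565)[:2]-c for u in range(211,351)] for v in range(33,173)])
g=w["image"][33:173,211:351].min(-1);r=np.hypot(Q[...,0],Q[...,1]);
for lo,hi in((.018,.0275),(.026,.0325)):
    m=(g>130)&(r>lo)&(r<hi);a=np.degrees(np.arctan2(-Q[...,1],Q[...,0]))[m];print(lo,m.sum(),np.sort(a).round(0)[::3])
    for k in (0,1): 
        s=a[(np.abs(a)>90)==bool(k)]
        if len(s):print(k,len(s),s.mean())
go([.6067,-.2551,.14],80)
E
```

```text
tip [ 0.0235 -0.0094] 0.02530742975936327 cw from x 21.685388057931384
line [ 0.0059 -0.002 ] 0.00621026239737508 cw from x 18.94198280580127
tab [-0.0271 -0.0061] 0.027736452417233107 cw from x 167.39947751407868
tab2 [-0.0301 -0.0066] 0.030840561516005432 cw from x 167.69017391152138
0.018 79 [ 13.  15.  15.  16.  16.  17.  17.  18.  18.  19.  19.  20.  21.  21.
  22.  22.  23.  23.  24.  24.  25.  25.  26.  26.  27. 167. 172.]
0 74 20.61078140423291
1 5 168.02400730659775
0.026 54 [ 58. 163. 163. 164. 165. 165. 166. 167. 167. 168. 168. 169. 170. 170.
 171. 172. 172. 173.]
0 1 58.4518987454464
1 53 167.82686197917724
turn [-0.007  0.01   0.013] shift [2.679 0.121 2.118] |now grasp [ 0.528  -0.2376  0.2036] y -99.9 q1,q6 [-36.  64.] t 27.9 w 0.0453
```

```bash
python3 - <<'E'
from h import *
p=get_image("scene");P=cloud(p)
w=dict(np.load("w12.npz"));Q=cloud(w)
for n,A in(("scene",P),("wrist",Q)):
  for z0,z1 in((.1,.16),(.16,.22),(.22,.3)):
    k=(A[...,2]>z0)&(A[...,2]<z1)&(A[...,0]>.62)&(A[...,0]<1)&(A[...,1]>-.4)&(A[...,1]<-.1)
    q=A[k];print(n,z0,len(q),q[np.argsort(q[:,0])[:len(q)//20+1]].mean(0) if len(q) else "")
E
python3 -m creep '0 0 -1 0 0 0 45;0 0 -2 0 0 0 45;0 0 -3 0 0 0 45;0 0 -4 0 0 0 45;0 0 -5 0 0 0 45;0 0 -6 0 0 0 45;0 0 -7 0 0 0 45;0 0 -8 0 0 0 45;0 0 -9 0 0 0 45;0 0 -10 0 0 0 45;0 0 -10 0 0 0 45;0 0 -10 0 0 0 45'
python3 -m creep '0 0 -1 0 0 0 45;0 0 -2 0 0 0 45;0 0 -3 0 0 0 45;0 0 -4 0 0 0 45;0 0 -5 0 0 0 45;0 0 -6 0 0 0 45;0 0 -7 0 0 0 45;0 0 -8 0 0 0 45;0 0 -9 0 0 0 45;0 0 -9 0 0 0 45;0 0 -9 0 0 0 45'
python3 - <<'E'
from h import *
go([.6067,-.2551,.13]);go([.6067,-.2551,.079])
E
```

```text
scene 0.1 1611 [ 0.7273 -0.1616  0.1227]
scene 0.16 3221 [ 0.7341 -0.2411  0.1864]
scene 0.22 1935 [ 0.9462 -0.2966  0.2537]
wrist 0.1 0 
wrist 0.16 0 
wrist 0.22 0 
time_s: 29.15
position: [0.5283, -0.2378, 0.3591]
tool_rot: [[0.343, 0.939, -0.0], [0.939, -0.343, 0.0], [0.0, -0.0, -1.0]]
ft_force: [0.9, -1.1, -0.4]
grip_width: 0.0451
gripper_force: 0.0
time_s: 30.25
position: [0.5282, -0.2383, 0.3591]
tool_rot: [[-0.786, 0.619, -0.0], [0.619, 0.786, 0.0], [0.0, 0.0, -1.0]]
ft_force: [1.1, 0.3, -0.1]
grip_width: 0.0453
gripper_force: 0.0
turn [ 0.    -0.001  0.   ] shift [-2.402  1.179  2.48 ] |now grasp [ 0.5282 -0.2383  0.2044] y 51.8 q1,q6 [-36. -88.] t 30.2 w 0.0453
turn [ 0.    -0.001  0.   ] shift [-2.402  1.179  4.18 ] |now grasp [ 0.5282 -0.2383  0.2044] y 51.8 q1,q6 [-36. -88.] t 30.2 w 0.0453
```

```bash
python3 -m creep '0 0 -1 -.8 .4 0 45; 0 0 -2 -1.6 .8 .5 45; 0 0 -3 -2.4 1.18 1.2 45;  0 0 -3 -2.4 1.18 2 45; 0 0 -3 -2.4 1.18 2.4 45; 0 0 -3 -2.4 1.18 2.4 45; 0 0 -3 -2.4 1.18 2.4 45'
python3 - <<'E'
from h import *
go([.6067,-.2551,.080])
E
```

```text
time_s: 30.95
position: [0.6066, -0.255, 0.2882]
tool_rot: [[-0.97, 0.243, 0.001], [0.243, 0.97, -0.001], [-0.001, -0.0, -1.0]]
ft_force: [-0.2, -0.2, 0.8]
grip_width: 0.0448
gripper_force: 0.0
turn [-0.003  0.009  0.   ] shift [-0.002 -0.003  1.785] |now grasp [ 0.6068 -0.2551  0.1335] y 76.0 q1,q6 [ -33. -109.] t 30.9 w 0.0448
```

```bash
python3 -m creep '0 0 0 0 0 .6 45; 0 0 0 0 0 1.1 45; 0 0 0 0 0 1.5 45; 0 0 0 0 0 1.78 45; 0 0 0 0 0 1.78 45; 0 0 0 0 0 1.78 45'; python3 -m creep '0 0 0 0 0 0 40;0 0 0 0 0 0 36; 0 0 0 0 0 0 32; 0 0 0 0 0 0 29; 0 0 0 0 0 0 27; 0 0 0 0 0 0 22; 0 0 0 0 0 0 22; 0 0 0 0 0 0 22; 0 0 0 0 0 0 22' 20
```

```text
time_s: 31.55
position: [0.6068, -0.255, 0.2344]
tool_rot: [[-0.97, 0.241, 0.001], [0.241, 0.97, -0.001], [-0.001, -0.0, -1.0]]
ft_force: [0.2, -0.1, 0.2]
grip_width: 0.0449
gripper_force: 0.0
time_s: 32.45
position: [0.6067, -0.255, 0.2339]
tool_rot: [[-0.971, 0.241, 0.0], [0.241, 0.971, -0.0], [-0.0, -0.0, -1.0]]
ft_force: [-1.1, -1.3, 2.4]
grip_width: 0.0254
gripper_force: 20.8
```

```bash
python3 -m creep '0 0 .6 0 0 0 22;0 0 1.5 0 0 0 22;0 0 2.5 0 0 0 22;0 0 3.5 0 0 0 22;0 0 4.5 0 0 0 22;0 0 5.5 0 0 0 22;0 0 6.5 0 0 0 22;0 0 7.5 0 0 0 22;0 0 8.5 0 0 0 22;0 0 9.2 0 0 0 22;0 0 9.2 0 0 0 22;0 0 9.2 0 0 0 22'
python3 -m creep '0 0 .6 0 0 0 22;0 0 1.5 0 0 0 22;0 0 2.5 0 0 0 22;0 0 3.5 0 0 0 22;0 0 4.5 0 0 0 22;0 0 5.5 0 0 0 22;0 0 6.5 0 0 0 22;0 0 7.5 0 0 0 22;0 0 8.5 0 0 0 22;0 0 9.2 0 0 0 22;0 0 9.2 0 0 0 22;0 0 9.2 0 0 0 22'
python3 - <<'E'
from h import *
w=get_image("wrist");u=proj(w,(.6067,-.2551,.055)).astype(int);print(u)
c=w["image"][u[1]-110:u[1]+70,u[0]-110:u[0]+110];cv2.imwrite("pics/w13.png",cv2.resize(c,None,fx=3,fy=3,interpolation=cv2.INTER_CUBIC))
go([.6067,-.2551,.080])
E
```

```text
time_s: 33.65
position: [0.6065, -0.2552, 0.2339]
tool_rot: [[-0.045, 0.999, -0.001], [0.999, 0.045, -0.001], [-0.001, -0.001, -1.0]]
ft_force: [-4.0, -4.0, 4.0]
grip_width: 0.0252
gripper_force: 21.0
time_s: 34.85
position: [0.6063, -0.255, 0.2338]
tool_rot: [[0.946, 0.325, -0.002], [0.325, -0.946, 0.0], [-0.002, -0.001, -1.0]]
ft_force: [-6.0, -1.4, 5.3]
grip_width: 0.0253
gripper_force: 21.2
[277 269]
turn [-0.003  0.011  0.   ] shift [ 0.012  0.006 -0.028] |now grasp [ 0.6061 -0.2551  0.0792] y -71.0 q1,q6 [-33.  38.] t 34.9 w 0.0252
```

View pics/w13.png

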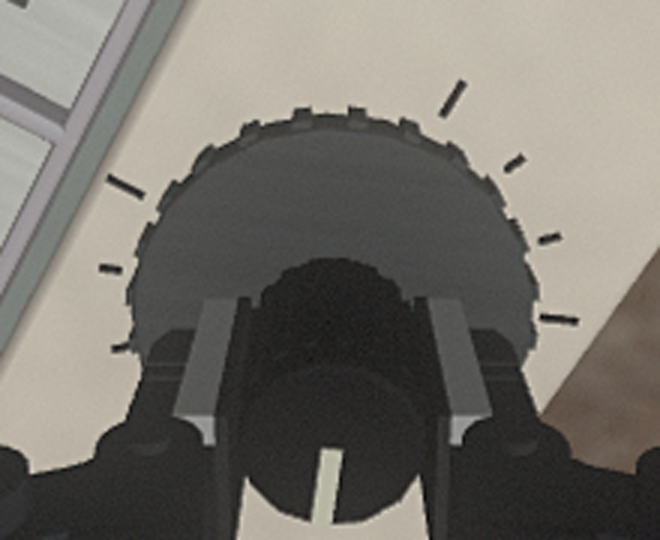

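The knob followed the grip: its white line (328,485) now points to the near side. Release, lift, back off and check against the tab.

```bash
python3 -m creep '0 0 0 0 0 0 30; 0 0 0 0 0 0 36; 0 0 0 0 0 0 45; 0 0 0 0 0 0 45; 0 0 0 0 0 -.5 45; 0 0 0 0 0 -1 45; 0 0 0 0 0 -2 45; 0 0 0 -.8 0 -3 45; 0 0 0 -1.6 0 -4 45; 0 0 0 -2.5 0 -4 45; 0 0 0 -2.5 0 -4 45; 0 0 0 -2.5 0 -4 45'
python3 - <<'E'
from h import *
w=get_image("wrist");c0=np.array([.6067,-.2551]);u=proj(w,(*c0,.055)).astype(int);print(u)
y0=max(0,u[1]-70);x0=u[0]-70
cv2.imwrite("pics/w14.png",cv2.resize(w["image"][y0:y0+140,x0:x0+140],None,fx=4,fy=4,interpolation=cv2.INTER_CUBIC))
Q=np.array([[atz(w,(i,j),.0565)[:2]-c0 for i in range(x0,x0+140)] for j in range(y0,y0+140)])
g=w["image"][y0:y0+140,x0:x0+140].min(-1);r=np.hypot(Q[...,0],Q[...,1])
A=np.degrees(np.arctan2(-Q[...,1],Q[...,0]))%360
for lo,hi in((.017,.0265),(.0285,.0325)):
    a=A[(g>130)&(r>lo)&(r<hi)];print(lo,len(a),np.median(a),a.mean(),a.min(),a.max())
Q=cloud(w);blob(Q,.082,.095,c0,.04,"knob")
E
```

```text
time_s: 36.1
position: [0.5358, -0.2792, 0.3537]
tool_rot: [[0.946, 0.323, 0.0], [0.323, -0.946, 0.0], [0.0, -0.0, -1.0]]
ft_force: [0.2, 0.7, -0.7]
grip_width: 0.0448
gripper_force: 0.0
[277 111]
0.017 68 168.23865843302588 168.16503805171456 161.70424224724962 174.81903983634442
0.0285 36 167.58771890150177 167.64319271100703 162.93748737403368 172.76121530326344
knob 1207 [ 0.6068 -0.2551  0.0883] circ ((606.7073364257812, -255.1667022705078), 13.646158218383789)
```

View pics/w14.png

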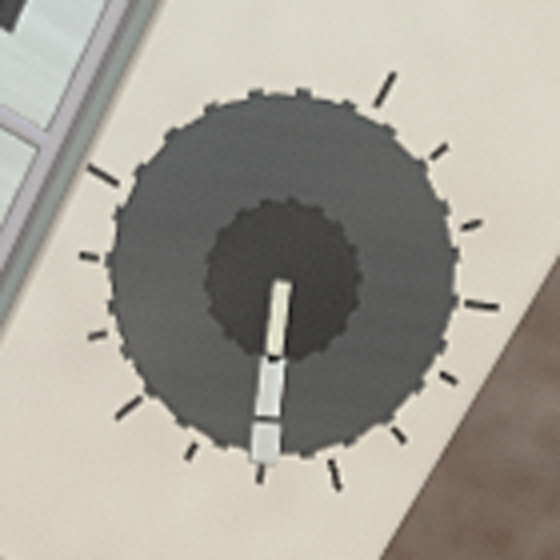

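Pointer and tab stand in line (268,390 / 266,440), ring unmoved at 167.6°. Last check of press and tray, then hand in.

```bash
python3 - <<'E'
from h import *
p=get_image("top");P=cloud(p)
blob(P,.054,.066,(.567,.2045),.03,"cap top");blob(P,.026,.031,(.567,.2045),.033,"cap board")
blob(P,.056,.07,(.477,.218),.03,"handle")
for n,c in(("b1",(.678,-.09)),("b2",(.5988,-.0755))): blob(P,.06,.072,c,.03,n);blob(P,.034,.042,c,.035,n+" board")
print([(np.round(b["xy"]).astype(int).tolist(),round(b["p"],2),dep(p,b["xy"]).round(3).tolist()) for b in spotter.boxes_of("base_2",p)])
E
```

```text
cap top 24 [0.5652 0.2026 0.0599] circ ((566.2222290039062, 202.87567138671875), 7.906264305114746)
cap board 233 [0.5667 0.2047 0.0284] circ ((566.7623901367188, 204.77243041992188), 32.76789474487305)
handle 47 [0.4748 0.217  0.061 ] circ ((474.7073059082031, 217.02207946777344), 10.546714782714844)
b1 43 [ 0.6774 -0.0904  0.0651] circ ((677.7249145507812, -90.09211730957031), 13.288872718811035)
b1 board 248 [ 0.6746 -0.0894  0.038 ] circ ((677.2268676757812, -90.81222534179688), 31.762290954589844)
b2 40 [ 0.5978 -0.0769  0.0656] circ ((598.0360107421875, -76.1769027709961), 12.564214706420898)
b2 board 265 [ 0.5958 -0.0757  0.0381] circ ((597.8646240234375, -76.24568939208984), 31.765724182128906)
[([299, 180], 0.92, [0.587, -0.08, 0.051]), ([306, 153], 0.67, [0.669, -0.101, 0.048]), ([328, 168], 0.27, [0.632, -0.168, 0.024])]
```

```bash
python3 -c "
from rig import job
print(job.close_job())"
```

```text
the job is handed in; nothing more can be done
None
```

I handed the job in. By my last measurements, both lantern bases I found (the one from the press and one on the bench) lie flat in the two left bays, the cap is clamped in the press, and the timer pointer is within about 1° of the ring's tab, with the ring unmoved; the judge gave no verdict.

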